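# Clip the heat-sink clamp onto the slanting alternator terminal

## Task

Before the alternator's output terminal is soldered it needs its heat sink: squeeze the self-closing clamp open, lift it off the parking strip and, keeping it squeezed, slip its open jaws squarely over the wide middle terminal blade on the slanting alternator, along the blade and at least a centimetre down it. Then let go so that the clamp grips the blade by itself, and take the gripper clear. Do not drop the clamp on the bench and leave the other things on the bench where they are.

Things in the scene. Friction and masses are not known exactly. Their poses are not given: they have to be found in the camera images.
- clamp: self-closing cross-action steel clamp (reverse tweezers), 84 mm long, about 60 g, upright on the strip. Origin midway between the jaw tips; z runs from there along the clamp to the squeeze pads, x is the line along which jaws and pads move, y across. Jaws 18 mm wide (y), 22 mm deep (z), each 5 mm thick; tips start 18 mm below the strip's top edge. A half turn about z makes no difference.
- clamp_pads (a point): point midway between the two flat squeeze pads, where to squeeze: 66 mm up the clamp's z from its origin, same axes. The arms cross at 35 mm, so squeezing the pads opens the jaws. Pads 20 mm wide (y), from 50 to 84 mm up the clamp; outer faces 42 mm apart while it grips the strip or blade, 30 mm squeezed to the firm stop.
- clamp_a (a joint): travel of each jaw, m (the jaws move equally and oppositely): 0 = gripping a 6 mm plate (strip or blade), 0.006 = squeezed to the stop, jaws 18 mm apart, -0.002 = shut on nothing, 2 mm apart. Holding it open takes about 9 N on each pad: squeeze with 20 to 40 N. Released, it grips with about 7 N.
- strip_top (a point): middle of the top edge of the fixed parking strip, 65 mm above the bench: an upright steel plate 6 mm thick (x), 200 mm long (y), on a grey 70 x 210 mm foot; z up. The clamp stands on it square to it and centred on its thickness. A small dark clip, 79 mm high over the bench, is fixed at its +y end, 68 to 96 mm from the middle and 38 mm or more from the clamp's middle.
- blade_tip (a point): centre of the free end of the wide copper blade, 168 mm above the bench: 6 mm thick (x), 16 mm wide (y), 30 mm out of the rear face of the alternator (116 mm diameter, fixed in a blue stand, foot 170 x 150 mm). z points out along the blade, leaning 0.6 rad from vertical roughly towards the robot. Shorter terminals, 36 mm to either side along y: a narrow blade, 16 mm, and a stud, 18 mm.
- pulley: grooved dark steel belt pulley, 48 mm diameter, 28 mm high, standing flat nearest the robot; origin at the centre of its underside; a bystander, leave it alone
- jar: small whitish screw jar with a black cap, 56 mm diameter, 75 mm high, beyond and between the strip and the alternator; origin at the centre of its underside; a bystander, leave it alone
- screwdriver: screwdriver with a black handle lying across, near the robot on its right; origin under its middle; a bystander, leave it alone
- spanner: steel spanner lying near on the robot's left; origin under its middle; a bystander, leave it alone
- bearing: steel bearing ring, 56 mm diameter, 18 mm high, near on the robot's right; origin at the centre of its underside; a bystander, leave it alone
Mind the look-alikes: they are no part of the job. What is shaped like the clamp but blue or purple is not meant.

How it is judged (in metres and radians):
On the way, in this order (a step that is already met when the one before it is completed fails the run):
1. the clamp is squeezed open by the gripper while still on the strip (value of joint clamp_a above 0.003 m and contact force between the fingers and clamp above 1 N and distance of clamp from where it was at the start of the episode below 0.025 m), for 0.1 s.
2. the clamp, held by the gripper, is lifted clear of the strip (contact force between the fingers and clamp above 1 N and height (world z) of clamp above 0.075 m), for 0.1 s.
3. the clamp, held squeezed open by the gripper, has its jaws around the wide blade (value of joint clamp_a above 0.003 m and contact force between the fingers and clamp above 1 N and x of clamp in the frame of blade_tip between -0.006 and 0.006 m and y of clamp in the frame of blade_tip between -0.01 and 0.01 m and z of clamp in the frame of blade_tip between -0.0305 and -0.01 m), for 0.1 s.
At the end, for the whole second after the job is handed in: The clamp grips the wide blade by itself, released and at rest: jaw tips 10 to 30.5 mm down from the blade's end, centred within 6 mm across its thickness and 10 mm across its width, long axis within 0.17 rad and closing direction within 0.26 rad of the blade's, jaw joint within 1.2 mm of 0 (x of clamp in the frame of blade_tip between -0.006 and 0.006 m and y of clamp in the frame of blade_tip between -0.01 and 0.01 m and z of clamp in the frame of blade_tip between -0.0305 and -0.01 m and angle between the z axis of clamp and the z axis of blade_tip, either way round below 0.17 rad and angle between the x axis of clamp and the x axis of blade_tip, either way round below 0.26 rad and value of joint clamp_a between -0.0012 and 0.0012 m and linear speed of clamp below 0.01 m/s and contact force between the fingers and clamp below 0.1 N); the robot touches nothing.
It fails at once if the clamp was dropped onto the bench (height (world z) of clamp below 0.03 m).
It fails at once if another thing on the bench was disturbed (moved more than 30 mm) (distance of any of pulley, jar, screwdriver, spanner, bearing from where it was at the start of the episode above 0.03 m).
It also fails if it takes over 45 s, if anything falls off the work surface, if the arm or the gripper's body presses on something with over 40 N, if the wrist force passes 120 N, or if a joint passes its speed limit or range.

## Robot

A 7-joint arm with a two-finger parallel gripper is mounted at the origin on the work surface. World frame = base frame: x ahead of the robot, y to its left, z up, the work surface at z = 0. Lengths are in mm, angles in rad, forces in N, time in s.
With the tool pointing down it reaches from about 425 to 875 mm from the base axis. Payload 8.4 kg.
Tool frame: the origin (TCP) lies midway between the tips of the shut fingers; the grasp point (between the pads) lies 19 mm behind it (env.grip_point_offset is the distance from the TCP to the grasp point, in mm); z points along the fingers, y is the line along which they close (so a half turn about z gives the same grasp; the last joint's range is limited). The gripper opens to 87 mm and grips with 3 to 60 N. Pads are 19 mm wide; open, the fingers measure 117 mm over their backs; the gripper's body (75 mm by 190 mm) begins 51 mm behind the grasp point.
Start: joints at [-1.407, 0.333, 0.04, 1.465, -0.013, 1.343, -0.059], TCP at [168.863, 627.653, 222.546] pointing down, gripper open.
Joint ranges: [-2.58, 2.58], [-0.38, 2.09], [-1.3, 1.39], [0.25, 2.4], [-1.5, 4.64], [0.08, 2.09], [-2.65, 2.65]. Speed limits (rad/s): [2.22, 2.22, 2.79, 2.79, 3.14, 3.14, 3.14].

## Interface

Orientations are given as a unit quaternion [x, y, z, w].
In Python, from rig import sensors, imaging, ticket, env gives the robot as it stands.
- The arm moves only by the tool servo_tool, never from a script. Its argument "targets" is a list of rows, each a list of 2 entries, a list of its own where there are three numbers: the shift along the tool's x, y, z in units of 25 mm (1.0 is 25 mm), then the turn about the tool's z in units of 8 degrees (1.0 is 8 degrees). A call has 1 to 12 rows; each row is the pose to reach, as a shift and turn from the pose commanded when the call began, along the tool's axes at that moment; what a row does not reach only later rows make up. A row lasts 1/8 s, in which the tool goes at most 62.5 mm and 10.7 degrees, less where a joint would pass 70% of its speed; a pose out of reach is approached as far as the arm can. A call with a gripper value outside its range is refused whole. "gripper" is the closure, from -1 (fully open) to 1 (shut), so that 0 is half open, set as the call begins (left out, the last holds). The fingers move at their own pace and stop on an object; "squeeze" is the grip in N (left out, the last holds). Time passes only in rows, so rows that repeat a pose let the fingers close. It gives the time, the measured TCP pose, the force, the opening and the grip force at its end, in the units of the state.
- sensors.state(): the state, without advancing time (a new reading comes with each control period).
- imaging.capture(name): name is "scene" or "top" or "wrist"; returns the picture (400x640x3 uint8, blue, green, red); there is no depth.
- imaging.camera_params(name): a dict with "fx", "fy", "cx", "cy" (pixels), "rvec" (rotation vector, rad) and "tvec" (3), from world to camera coordinates, as OpenCV has them; the wrist camera has in their place "mount" (4x4, takes a point from camera to tool coordinates, whose origin is the TCP and whose axes are the flange's). Camera axes: x right, y down, z forward; pixel columns grow to the right and rows downward; lengths in mm; the calibration is good to about 2 mm. A picture is of the moment at which its call begins: read the wrist's pose just before it. camera_params takes no time and is no camera call.
- ticket.close_job(): hands the job in; it is judged then, once.
The state is a dict: "time": time; "qpos": joint angles; "dq": joint speeds; "tau": joint torques, N m; "eef_pos": TCP position; "eef_rot": TCP orientation; "force": force on the tool from outside, world axes, zero at the start; "torque": the same for the moment, N m; "grip_width": finger opening in mm; "grip_force": force on a finger pad.
Only numpy, scipy, OpenCV 4.12 (cv2) and the standard library are available. Lean on these libraries where they do the work, as an engineer would, in place of code of your own. Each camera call takes 0.05 s, during which the arm holds its last target. There are 200 camera calls.

## Working session

There is one attempt and no reset: what is moved stays moved. The work goes in short steps, Python scripts to look and compute and a tool call to move; the robot and the scene stay as the last step left them, time stands still between calls to the robot, and variables do not carry over. Pictures are saved under pics/ and viewed, at most 10 in all, crops included, and the job is handed in when it is done.

Besides the shell and the picture viewer there is one more tool, called after "Emit:" by a JSON object that holds its "api" and its "payload", one argument or row to a line. servo_tool: Moves the arm, as the interface text tells. Its arguments: {"type":"object","properties":{"targets":{"type":"array"},"gripper":{"type":"number"},"squeeze":{"type":"number"}},"required":["targets"]}

```bash
mkdir -p pics; ls; python3 - <<'E'
from rig import sensors, imaging, ticket, env
import cv2, numpy as np
s=sensors.state(); print({k:np.round(v,3).tolist() for k,v in s.items()}, env.grip_point_offset)
for n in ("scene","top"):
    im=imaging.capture(n); cv2.imwrite(f"pics/{n}0.png",im)
for n in ("scene","top","wrist"):
    p=imaging.camera_params(n); print(n,{k:np.round(v,3).tolist() for k,v in p.items()})
E
```

```text
pics
{'time': 0.0, 'qpos': [-1.407, 0.334, 0.04, 1.466, -0.013, 1.343, -0.059], 'dq': [0.001, -0.0, -0.0, 0.0, 0.001, -0.001, -0.001], 'tau': [0.0, -65.635, 1.335, -40.382, -0.06, 0.045, 0.0], 'eef_pos': [168.738, 627.227, 221.645], 'eef_rot': [0.131, 0.991, -0.001, -0.0], 'force': [-0.08, -0.318, -0.182], 'torque': [0.065, 0.044, -0.012], 'grip_force': 0.0, 'grip_width': 87.465} 18.700000000000003
scene {'fx': 512.422, 'fy': 512.422, 'cx': 321.589, 'cy': 195.565, 'rvec': [2.237, 0.535, -0.262], 'tvec': [-488.137, -66.25, 1577.039]}
top {'fx': 363.345, 'fy': 363.345, 'cx': 315.571, 'cy': 198.696, 'rvec': [2.089, -2.141, 0.205], 'tvec': [3.565, 567.428, 1016.296]}
wrist {'fx': 290.096, 'fy': 290.096, 'cx': 320.267, 'cy': 202.131, 'mount': [[0.0, -0.96, -0.28, 75.608], [1.0, 0.001, -0.0, 0.029], [0.0, -0.28, 0.96, -162.12], [0.0, 0.0, 0.0, 1.0]]}
```

View pics/scene0.png

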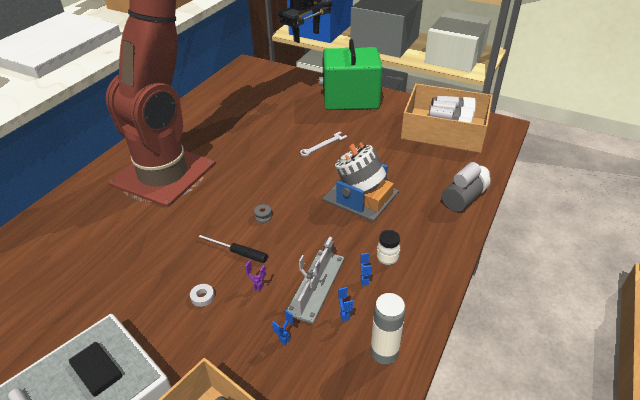

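View pics/top0.png

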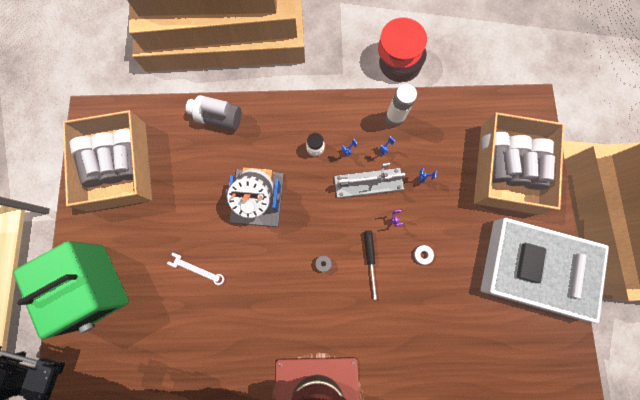

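The scene view shows the grey strip with the steel clamp near (318,260) and the alternator with copper blades near (357,152). The top view has the strip at (369,182), the alternator at (250,197), and blue and purple decoys around the strip.

```bash
cat > h.py <<'E'
import numpy as np, cv2
from scipy.spatial.transform import Rotation as R
from rig import sensors, imaging, ticket, env
def cam(n, st=None):
    p=imaging.camera_params(n)
    K=np.array([[p["fx"],0,p["cx"]],[0,p["fy"],p["cy"]],[0,0,1.]])
    if n=="wrist":
        M=np.array(p["mount"]); Rt=R.from_quat(st["eef_rot"]).as_matrix()
        Rc=Rt@M[:3,:3]; c=Rt@M[:3,3]+np.array(st["eef_pos"]); return K,Rc,c
    Rw=cv2.Rodrigues(np.array(p["rvec"],float))[0]; t=np.array(p["tvec"],float)
    return K,Rw.T,-Rw.T@t
def ray(c,uv):
    K,Rc,o=c; d=Rc@np.linalg.inv(K)@np.array([*uv,1.]); return o,d/np.linalg.norm(d)
def onz(c,uv,z):
    o,d=ray(c,uv); return o+d*(z-o[2])/d[2]
def proj(c,P):
    K,Rc,o=c; q=K@Rc.T@(np.asarray(P,float)-o); return q[:2]/q[2]
def tri(c1,u1,c2,u2):
    o1,d1=ray(c1,u1);o2,d2=ray(c2,u2)
    s=np.linalg.lstsq(np.c_[d1,-d2],o2-o1,rcond=None)[0]
    a=o1+d1*s[0];b=o2+d2*s[1]; return (a+b)/2,np.linalg.norm(a-b)
E
python3 - <<'E'
from h import *
ct=cam("top");cs=cam("scene")
print("cams",ct[2],cs[2])
s=sensors.state(); print("tcp px",proj(ct,s["eef_pos"]),proj(cs,s["eef_pos"]))
for n,u,z in [("strip",(369,182),0),("alt",(250,197),150),("jar",(315,145),75),("pulley",(323,264),28),("bearing",(424,255),18),("sd",(370,260),10),("purple",(397,218),40)]:
    print(n,onz(ct,u,z).round())
t=cv2.imread("pics/top0.png");sc=cv2.imread("pics/scene0.png")
a=cv2.resize(t[155:235,215:415],None,fx=4,fy=4,interpolation=cv2.INTER_CUBIC)
b=cv2.resize(sc[130:330,265:415],None,fx=2.7,fy=2.7,interpolation=cv2.INTER_CUBIC)[:,:]
b=np.hstack([cv2.resize(sc[225:325,275:375],None,fx=4,fy=4,interpolation=cv2.INTER_CUBIC),cv2.resize(sc[130:230,315:415],None,fx=4,fy=4,interpolation=cv2.INTER_CUBIC)])
cv2.imwrite("pics/a.png",a);cv2.imwrite("pics/b.png",b)
E
```

```text
cams [ 356.47156235  -12.82120765 1107.97484621] [1010.64656511 -866.98448745  978.08534006]
tcp px [ 41.27557258 361.79931807] [306.13504502  37.17389857]
strip [ 628. -179.    0.]
alt [558. 166. 150.]
jar [727. -13.  75.]
pulley [378. -27.  28.]
bearing [ 397. -327.   18.]
sd [ 386. -168.   10.]
purple [ 506. -250.   40.]
```

View pics/a.png

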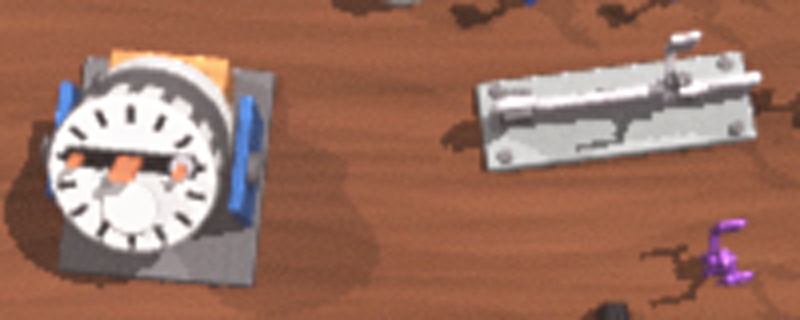

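View pics/b.png

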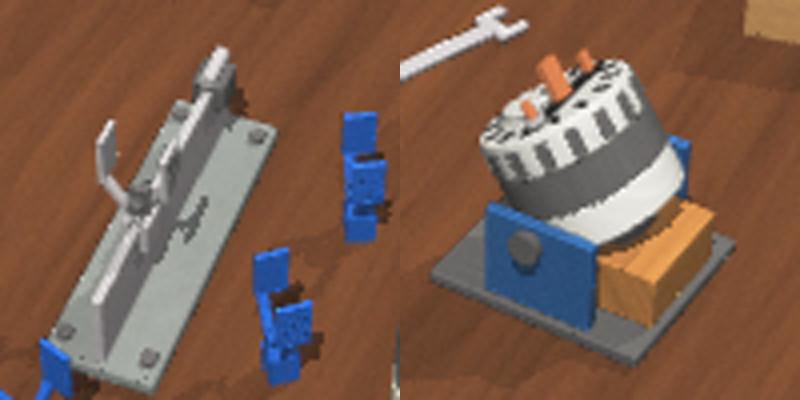

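The crops show the steel clamp on the strip: in scene its crossing is at about (310,274), and in top at about (384,175), near the strip's -y end. The wide blade is the middle copper one, at scene (451,146) and top (246,197). Next I turn these into world points.

```bash
python3 - <<'E'
from h import *
ct=cam("top");cs=cam("scene")
T=lambda x,y:(215+x/4,155+y/4); S=lambda x,y:(275+x/4,225+y/4); S2=lambda x,y:(315+(x-400)/4,130+y/4)
e1=onz(ct,T(760,78),65);e2=onz(ct,T(497,100),65);print("strip top ends",e1.round(1),e2.round(1),np.linalg.norm(e1-e2),np.degrees(np.arctan2(*(e2-e1)[:2])))
print("scene strip ends",onz(cs,S(97,297),65).round(1),onz(cs,S(222,50),65).round(1))
c=[onz(ct,T(x,y),4) for x,y in [(480,85),(740,55),(757,138),(488,170)]]
print("foot",np.round(c,0).tolist(),np.mean(c,0).round(1))
print("clamp crossing",tri(ct,T(677,80),cs,S(141,195)))
print("blade tip",tri(ct,T(125,163),cs,S2(546,60)), onz(ct,T(125,163),168),onz(cs,S2(546,60),168))
print("narrow",tri(ct,T(74,160),cs,S2(585,55)),"stud",tri(ct,T(182,168),cs,S2(528,106)))
E
```

```text
strip top ends [ 631.9 -277.    65. ] [620.2 -81.8  65. ] 195.56445100678013 -3.444528777439124
scene strip ends [ 634.1 -270.7   65. ] [611.2 -70.3  65. ]
foot [[648.0, -73.0, 4.0], [667.0, -278.0, 4.0], [600.0, -287.0, 4.0], [580.0, -77.0, 4.0]] [ 623.8 -178.7    4. ]
clamp crossing (array([ 628.29578415, -210.87499092,   84.27558919]), np.float64(3.38348636679232))
blade tip (array([555.45253125, 170.68502859, 174.44047214]), np.float64(1.7454581606325648)) [557.56438207 172.48992551 168.        ] [551.25524109 178.19481013 168.        ]
narrow (array([564.65390484, 210.33736568, 155.23684073]), np.float64(3.3753318436101045)) stud (array([556.20664961, 136.93564169, 157.99309222]), np.float64(2.113604911138785))
```

Emit:
{"api": "servo_tool", "payload": {
  "targets": [
    [[-2, -1.4, -0.15], 0.9],
    [[-4, -2.7, -0.3], 1.8],
    [[-6, -4.1, -0.5], 2.7],
    [[-8, -5.5, -0.6], 3.6],
    [[-10, -6.8, -0.8], 4.5],
    [[-12, -8.2, -0.9], 5.4],
    [[-14, -9.6, -1.1], 6.3],
    [[-16, -10.9, -1.2], 7.2],
    [[-18, -12.3, -1.4], 8.0],
    [[-19.7, -13.6, -1.5], 8.8],
    [[-19.7, -13.6, -1.5], 8.8]
  ],
  "gripper": -1
}}

```text
time: 1.48
eef_pos: [558.3, 166.2, 260.1]
eef_rot: [0.682, 0.731, -0.0, 0.001]
force: [-0.8, 0.3, -0.1]
grip_width: 87.1
grip_force: 0.0
```

```bash
python3 - <<'E'
from h import *
s=sensors.state(); im=imaging.capture("wrist"); c=cam("wrist",s); cv2.imwrite("pics/w1.png",im)
P=proj(c,(556,172,168)).round().astype(int);print(P, np.round(s["qpos"],3),np.round(R.from_quat(s["eef_rot"]).as_matrix(),3))
x0,y0=max(P[0]-100,0),max(P[1]-75,0); print(x0,y0)
cv2.imwrite("pics/w1c.png",cv2.resize(im[y0:y0+150,x0:x0+200],None,fx=4,fy=4,interpolation=cv2.INTER_CUBIC))
E
```

```text
[317 198] [-0.839  0.188  0.549  1.603 -0.097  1.379 -0.209] [[-0.07   0.998  0.001]
 [ 0.998  0.07  -0.002]
 [-0.002  0.001 -1.   ]]
217 123
```

View pics/w1c.png

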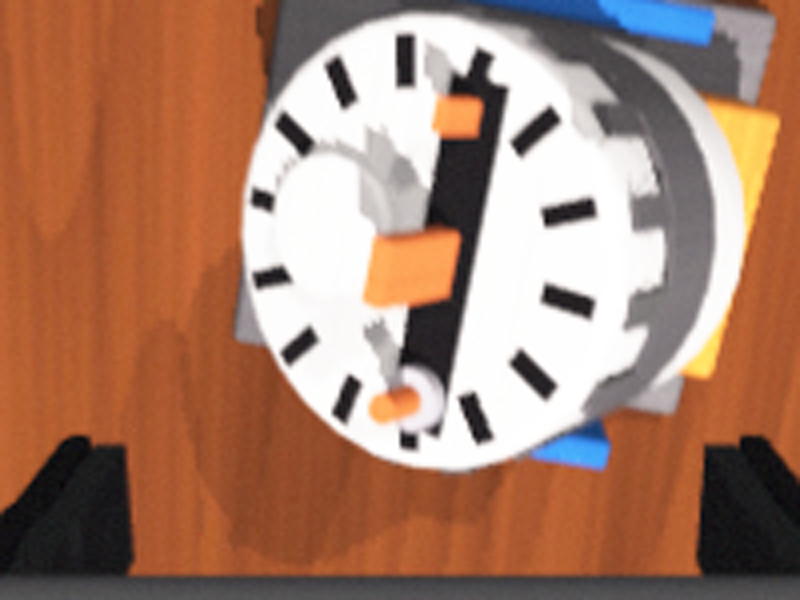

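The wrist crop shows the wide copper blade, with its end face at the left around crop (380,271). The narrow blade is above it (ending about (438,117)), the stud below (end about (380,406)), and they sit along the black slot.

```bash
python3 - <<'E'
from h import *
s=sensors.state(); c=cam("wrist",s); W=lambda x,y:(217+(x-1.5)/4,123+(y-1.5)/4)
az=lambda a,b:np.degrees(np.arctan2(a[1]-b[1],a[0]-b[0]))
pt=lambda x,y,z:onz(c,W(x,y),z)
im=cv2.imread("pics/w1.png"); hsv=cv2.cvtColor(im,cv2.COLOR_BGR2HSV)
b,g,r=[im[...,i].astype(int) for i in range(3)]
m=((r>200)&(g>70)&(g<150)&(b<90)).astype(np.uint8)
n,l,st,ce=cv2.connectedComponentsWithStats(m)
for i in range(1,n):
    if st[i,4]>8 and 270<ce[i][0]<350 and 130<ce[i][1]<250:
        rect=cv2.boxPoints(cv2.minAreaRect(np.argwhere(l==i)[:,::-1].astype(np.float32)));print(st[i],ce[i].round(1),rect.round(1).tolist())
tip=pt(380,271,168); nar=pt(446,117,156.4); stu=pt(380,406,158)
print("tip",tip.round(1),"nar",nar.round(1),"stud",stu.round(1),"dist",np.linalg.norm(tip-nar),np.linalg.norm(nar-stu),"az row",az(nar,stu))
for A,B in [((495,88),(440,440)),((455,85),(400,440))]: print("slot az",az(pt(*A,143),pt(*B,143)))
print("tip edge az",az(pt(372,238,166),pt(365,305,166)),np.linalg.norm(pt(372,238,166)-pt(365,305,166)))
for A,B in [((458,230),(372,238)),((455,298),(365,305))]: a=pt(*A,145);q=pt(*B,167);print("lean az",az(q,a),np.linalg.norm((q-a)[:2]))
E
```

```text
[329 147   8   3  10] [332.5 148. ] [[328.8999938964844, 148.0], [329.0, 147.0], [336.1000061035156, 148.0], [336.0, 149.0]]
[327 151  10   6  16] [332.6 154.9] [[327.0, 156.0], [336.0, 151.0], [337.8999938964844, 154.39999389648438], [328.8999938964844, 159.39999389648438]]
[313 181  19   4  34] [323.  182.2] [[313.0, 183.0], [313.20001220703125, 180.10000610351562], [331.20001220703125, 181.10000610351562], [331.0, 184.0]]
[319 191  11   8  16] [325.1 195.9] [[319.0, 198.0], [329.0, 191.0], [331.0, 193.89999389648438], [321.0, 200.89999389648438]]
[314 221   7   4  18] [317.4 222.4] [[314.0, 222.0], [319.8999938964844, 220.5], [320.5, 223.10000610351562], [314.6000061035156, 224.60000610351562]]
tip [549.2 181.8 168. ] nar [561.5 215.9 156.4] stud [551.3 145.7 158. ] dist 38.08748248677666 70.95211032470225 az row 81.70431029081887
slot az 86.39951540351095
slot az 85.92574789799886
tip edge az 87.90158757281323 15.759111792985788
lean az 176.31604800343996 20.305533858912426
lean az 172.7435446590394 21.74472700663818
```

Emit:
{"api": "servo_tool", "payload": {
  "targets": [
    [[0, 2.4, -0.8], 0],
    [[0, 4.8, -1.6], 0],
    [[0, 7.2, -2.4], 0],
    [[0, 9.6, -3.2], 0],
    [[0, 12, -4], 0],
    [[0, 14.4, -4], 0],
    [[0, 16.8, -4], 0],
    [[0, 18, -4], 0],
    [[0, 18, -4], 0]
  ]
}}

```text
time: 2.65
eef_pos: [878.2, 183.7, 317.8]
eef_rot: [0.677, 0.735, 0.02, 0.015]
force: [-2.1, 3.4, 0.9]
grip_width: 87.3
grip_force: 0.0
```

```bash
python3 - <<'E'
from h import *
s=sensors.state(); print(np.round(s["qpos"],3),np.round(s["eef_pos"],1),np.round(R.from_quat(s["eef_rot"]).as_matrix(),3))
E
```

```text
[-0.379  1.1    1.38   0.254 -1.269  1.928 -0.026] [878.2 183.7 317.8] [[-0.082  0.995  0.05 ]
 [ 0.997  0.082  0.01 ]
 [ 0.005  0.051 -0.999]]
```

Emit:
{"api": "servo_tool", "payload": {
  "targets": [
    [[0, -2.4, 0], 0],
    [[0, -4.8, 0], 0],
    [[0, -7.2, 0], 0],
    [[0, -9.6, 0], 0],
    [[0, -12, 0], 0],
    [[0, -12, 0], 0]
  ]
}}

```text
time: 3.4
eef_pos: [578.3, 160.2, 302.7]
eef_rot: [0.677, 0.736, 0.02, 0.015]
force: [-0.7, -0.6, 4.7]
grip_width: 87.2
grip_force: 0.0
```

```bash
python3 - <<'E'
from h import *
s=sensors.state(); print(np.round(s["qpos"],3),np.round(s["eef_pos"],1),np.round(R.from_quat(s["eef_rot"]).as_matrix(),3))
E
```

```text
[-1.378  0.398  1.373  1.554 -0.4    1.461  0.089] [578.3 160.2 302.7] [[-0.084  0.995  0.049]
 [ 0.996  0.083  0.01 ]
 [ 0.005  0.05  -0.999]]
```

The tool did tilt about 0.05 rad outward at the reach limit, and it kept that tilt afterwards. I can use this later to reach the 0.6 rad lean. First the pickup: I move to hover above the clamp.

Emit:
{"api": "servo_tool", "payload": {
  "targets": [
    [[-2.2, 0.1, 0.4], 0],
    [[-4.4, 0.2, 0.8], 0],
    [[-6.6, 0.3, 1.3], 0],
    [[-8.8, 0.4, 1.8], 0],
    [[-11, 0.5, 2.4], 0],
    [[-13, 0.6, 3], 0],
    [[-15, 0.6, 3.5], 0],
    [[-15, 0.6, 3.5], 0]
  ]
}}

```text
time: 4.4
eef_pos: [628.0, -217.6, 214.0]
eef_rot: [0.681, 0.732, 0.02, 0.015]
force: [-0.3, -0.6, -0.2]
grip_width: 87.2
grip_force: 0.0
```

```bash
python3 - <<'E'
from h import *
s=sensors.state(); im=imaging.capture("wrist"); c=cam("wrist",s)
print(np.round(s["qpos"],3),np.round(s["eef_pos"],1),np.round(R.from_quat(s["eef_rot"]).as_matrix(),3).tolist())
P=proj(c,(628,-211,113)).round().astype(int);print(P)
x0,y0=max(P[0]-100,0),max(P[1]-75,0); print(x0,y0); cv2.imwrite("pics/w2.png",im)
cv2.imwrite("pics/w2c.png",cv2.resize(im[y0:y0+150,x0:x0+200],None,fx=4,fy=4,interpolation=cv2.INTER_CUBIC))
E
```

```text
[-0.501  0.548  1.135  1.52  -0.539  1.361  0.747] [ 628.  -217.6  214. ] [[-0.073, 0.996, 0.049], [0.997, 0.073, 0.01], [0.006, 0.05, -0.999]]
[314 196]
214 121
```

View pics/w2c.png

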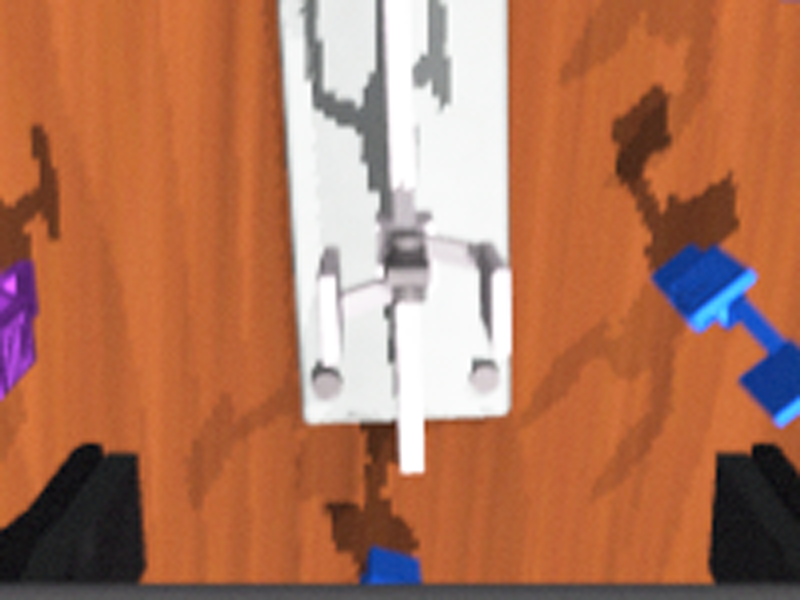

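The wrist crop shows the clamp from above. The pad tops are centred at about crop (329,323) and (501,314), with the strip running vertically at about column 405.

```bash
python3 - <<'E'
from h import *
s=sensors.state(); c=cam("wrist",s); W=lambda x,y:(214+(x-1.5)/4,121+(y-1.5)/4)
pt=lambda x,y,z:onz(c,W(x,y),z)
L=pt(329,323,131);Rr=pt(501,314,131);d=Rr-L
print("pads",L.round(1),Rr.round(1),np.linalg.norm(d),"az",np.degrees(np.arctan2(d[1],d[0])),"mid",((L+Rr)/2).round(1))
a=pt(412,470,65);b=pt(398,180,65);print("strip",a.round(1),b.round(1),"x az",np.degrees(np.arctan2(-(b-a)[0],(b-a)[1])))
print("end",pt(412,470,65))
M=R.from_quat(s["eef_rot"]).as_matrix()
m=(L+Rr)/2; g=np.array([m[0],m[1],113.])
# want grasp point at g: TCP = g + 18.7*z_t
t=g+18.7*M[:,2]; print("tcp target",t.round(1),"shift units",(M.T@(t-s["eef_pos"])/25).round(2))
E
```

```text
pads [ 612.5 -209.7  131. ] [ 650.2 -205.3  131. ] 37.91382874504302 az 6.689059223442016 mid [ 631.4 -207.5  131. ]
strip [ 637.9 -270.9   65. ] [ 627.9 -187.1   65. ] x az 6.763391475742701
end [ 637.88892301 -270.94454433   65.        ]
tcp target [ 632.3 -207.3   94.3] shift units [ 0.25 -0.09  4.81]
```

Emit:
{"api": "servo_tool", "payload": {
  "targets": [
    [[0.25, -0.1, 1.5], -0.3],
    [[0.25, -0.1, 3], -0.3],
    [[0.25, -0.1, 4.3], -0.3],
    [[0.25, -0.1, 4.8], -0.3],
    [[0.25, -0.1, 4.8], -0.3]
  ]
}}

```text
time: 5.08
eef_pos: [633.4, -204.8, 95.5]
eef_rot: [0.662, 0.749, 0.021, 0.015]
force: [-0.2, -0.2, -0.5]
grip_width: 86.8
grip_force: 0.0
```

Emit:
{"api": "servo_tool", "payload": {
  "targets": [
    [[0, 0, 0], 0],
    [[0, 0, 0], 0],
    [[0, 0, 0], 0],
    [[0, 0, 0], 0],
    [[0, 0, 0], 0],
    [[0, 0, 0], 0],
    [[0, 0, 0], 0],
    [[0, 0, 0], 0]
  ],
  "gripper": 0.6,
  "squeeze": 30
}}

```text
time: 6.08
eef_pos: [633.3, -206.3, 95.6]
eef_rot: [0.663, 0.748, 0.021, 0.016]
force: [0.7, -0.8, -1.2]
grip_width: 26.8
grip_force: 30.0
```

Emit:
{"api": "servo_tool", "payload": {
  "targets": [
    [[0, 0.03, -0.6], 0],
    [[0, 0.06, -1.2], 0],
    [[0, 0.12, -2.4], 0],
    [[0, 0.2, -4], 0],
    [[0, 0.3, -6], 0],
    [[0, 0.3, -6], 0]
  ]
}}

```text
time: 6.82
eef_pos: [634.3, -208.8, 251.2]
eef_rot: [0.663, 0.748, 0.023, 0.019]
force: [-0.3, 0.1, -1.3]
grip_width: 26.5
grip_force: 30.0
```

```bash
python3 - <<'E'
from h import *
s=sensors.state(); im=imaging.capture("wrist"); c=cam("wrist",s)
print(np.round(s["qpos"],3),np.round(s["eef_pos"],1),s["grip_width"],s["grip_force"],np.round(R.from_quat(s["eef_rot"]).as_matrix(),3).tolist())
cv2.imwrite("pics/w3.png",im[:, 120:520])
E
```

```text
[-0.517  0.521  1.144  1.467 -0.515  1.414  0.756] [ 634.3 -208.8  251.2] 26.485052815658875 29.998732352396473 [[-0.12, 0.991, 0.058], [0.993, 0.119, 0.008], [0.001, 0.059, -0.998]]
```

View pics/w3.png

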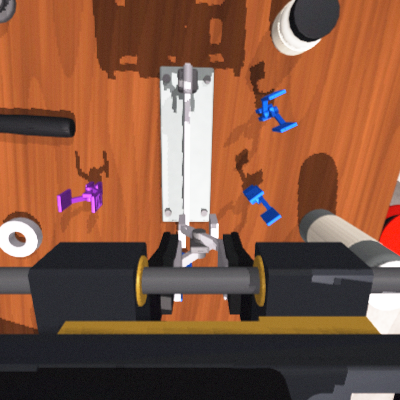

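The wrist picture shows the steel clamp held between the fingers, clear of the strip. I carry it out to the reach limit, with the tool's y axis set along the blade's lean plane, to build up tilt.

Emit:
{"api": "servo_tool", "payload": {
  "targets": [
    [[0.8, 1.8, -0.7], 0.4],
    [[1.6, 3.6, -1.4], 0.8],
    [[2.5, 5.4, -2], 1.2],
    [[3.4, 7.2, -2.6], 1.5],
    [[4.1, 9, -3], 1.5],
    [[4.1, 9, -3], 1.5]
  ]
}}

```text
time: 7.62
eef_pos: [842.5, -75.9, 331.0]
eef_rot: [0.736, 0.677, 0.022, 0.014]
force: [-0.7, -0.4, -1.0]
grip_width: 26.5
grip_force: 30.0
```

Emit:
{"api": "servo_tool", "payload": {
  "targets": [
    [[0, 2.5, 0], 0],
    [[0, 5, 0], 0],
    [[0, 7.5, 0], 0],
    [[0, 10, 0], 0],
    [[0, 12.5, 0], 0],
    [[0, 15, 0], 0]
  ]
}}

```text
time: 8.38
eef_pos: [935.5, -85.9, 275.1]
eef_rot: [0.737, 0.674, 0.043, 0.035]
force: [-0.2, -0.2, -0.4]
grip_width: 26.9
grip_force: 30.0
```

```bash
cat > p.py <<'E'
from h import *
s=sensors.state(); M=R.from_quat(s["eef_rot"]).as_matrix()
print(round(s["time"],2),np.round(s["qpos"],3),np.round(s["eef_pos"],1),round(s["grip_width"],1),"tilt",np.arccos(-M[2,2]).round(3),np.round(M,3).tolist())
E
python3 p.py
```

```text
8.38 [-0.071  1.151  1.382  0.256 -1.308  1.823  0.1  ] [935.5 -85.9 275.1] 26.9 tilt 0.11 [[0.088, 0.99, 0.11], [0.996, -0.089, 0.006], [0.016, 0.109, -0.994]]
```

Emit:
{"api": "servo_tool", "payload": {
  "targets": [
    [[0, 10, 0], 0]
  ]
}}

```text
time: 8.5
eef_pos: [956.9, -87.5, 264.8]
eef_rot: [0.736, 0.673, 0.057, 0.051]
force: [-0.3, -0.0, -0.2]
grip_width: 26.5
grip_force: 30.0
```

Emit:
{"api": "servo_tool", "payload": {
  "targets": [
    [[0, 10, 0], 0]
  ]
}}

```text
time: 8.62
eef_pos: [977.5, -89.2, 256.7]
eef_rot: [0.735, 0.671, 0.072, 0.068]
force: [-0.0, 0.1, -0.4]
grip_width: 26.7
grip_force: 30.0
```

Emit:
{"api": "servo_tool", "payload": {
  "targets": [
    [[0, 10, 0], 0]
  ]
}}

```text
time: 8.75
eef_pos: [996.9, -90.7, 252.1]
eef_rot: [0.733, 0.67, 0.087, 0.084]
force: [0.2, -0.2, -0.3]
grip_width: 26.9
grip_force: 30.0
```

Emit:
{"api": "servo_tool", "payload": {
  "targets": [
    [[0, 10, 0], 0]
  ]
}}

```text
time: 8.88
eef_pos: [1015.3, -92.2, 250.5]
eef_rot: [0.731, 0.667, 0.102, 0.1]
force: [0.5, -0.2, -0.5]
grip_width: 26.3
grip_force: 30.0
```

```bash
python3 p.py
```

```text
8.88 [-0.07   1.193  1.383  0.256 -1.336  1.606  0.096] [1015.3  -92.2  250.5] 26.3 tilt 0.287 [[0.088, 0.955, 0.283], [0.996, -0.089, -0.011], [0.015, 0.283, -0.959]]
```

Emit:
{"api": "servo_tool", "payload": {
  "targets": [
    [[0, 10, 0], 0]
  ]
}}

```text
time: 9.0
eef_pos: [1032.8, -93.7, 251.8]
eef_rot: [0.728, 0.665, 0.117, 0.117]
force: [-0.8, -0.8, -0.6]
grip_width: 26.7
grip_force: 30.0
```

Emit:
{"api": "servo_tool", "payload": {
  "targets": [
    [[0, 10, 0], 0]
  ]
}}

```text
time: 9.12
eef_pos: [1049.2, -95.1, 255.9]
eef_rot: [0.725, 0.662, 0.132, 0.134]
force: [-0.8, 0.8, 0.2]
grip_width: 26.4
grip_force: 30.0
```

Emit:
{"api": "servo_tool", "payload": {
  "targets": [
    [[0, 10, 0], 0]
  ]
}}

```text
time: 9.25
eef_pos: [1064.7, -96.4, 262.7]
eef_rot: [0.722, 0.659, 0.147, 0.15]
force: [1.1, 0.4, -1.5]
grip_width: 26.4
grip_force: 30.0
```

Emit:
{"api": "servo_tool", "payload": {
  "targets": [
    [[0, 10, 0], 0]
  ]
}}

```text
time: 9.38
eef_pos: [1079.0, -97.8, 272.0]
eef_rot: [0.719, 0.655, 0.162, 0.166]
force: [-0.7, -0.0, -0.8]
grip_width: 26.6
grip_force: 30.0
```

Emit:
{"api": "servo_tool", "payload": {
  "targets": [
    [[0, 10, 0], 0]
  ]
}}

```text
time: 9.5
eef_pos: [1092.2, -99.0, 283.7]
eef_rot: [0.715, 0.652, 0.177, 0.183]
force: [-0.2, 0.1, -0.6]
grip_width: 26.6
grip_force: 30.0
```

Emit:
{"api": "servo_tool", "payload": {
  "targets": [
    [[0, 10, 0], 0]
  ]
}}

```text
time: 9.62
eef_pos: [1104.2, -100.2, 297.8]
eef_rot: [0.711, 0.648, 0.191, 0.198]
force: [-0.0, 0.6, -0.7]
grip_width: 26.5
grip_force: 30.0
```

Emit:
{"api": "servo_tool", "payload": {
  "targets": [
    [[0, 10, 0], 0]
  ]
}}

```text
time: 9.75
eef_pos: [1115.1, -101.4, 314.1]
eef_rot: [0.706, 0.643, 0.205, 0.214]
force: [-0.4, -0.4, -0.1]
grip_width: 26.6
grip_force: 30.0
```

```bash
python3 p.py
```

```text
9.75 [-0.071  1.178  1.383  0.256 -1.362  1.305  0.099] [1115.1 -101.4  314.1] 26.6 tilt 0.603 [[0.089, 0.82, 0.566], [0.996, -0.081, -0.038], [0.014, 0.567, -0.824]]
```

Emit:
{"api": "servo_tool", "payload": {
  "targets": [
    [[0.8, -1.9, -1.1], 0],
    [[1.6, -3.8, -2.3], 0],
    [[2.4, -5.7, -3.4], 0],
    [[3.2, -7.6, -4.6], 0],
    [[4, -9.5, -5.7], 0],
    [[4.8, -11.4, -6.9], 0],
    [[5.6, -13.3, -8], 0],
    [[6.4, -15.2, -9.2], 0],
    [[7.2, -17.1, -10.3], 0],
    [[8, -19, -11.5], 0],
    [[8.8, -20.7, -12.5], 0],
    [[9.2, -21.7, -13.1], 0]
  ]
}}

```text
time: 11.25
eef_pos: [606.3, 126.5, 266.0]
eef_rot: [0.709, 0.647, 0.194, 0.202]
force: [-0.0, 1.2, -3.4]
grip_width: 26.7
grip_force: 30.0
```

```bash
python3 p.py
```

```text
11.25 [-1.458 -0.278  0.892  2.019  0.683  0.911 -0.948] [606.3 126.5 266. ] 26.7 tilt 0.567 [[0.087, 0.84, 0.536], [0.996, -0.081, -0.035], [0.014, 0.537, -0.843]]
```

Emit:
{"api": "servo_tool", "payload": {
  "targets": [
    [[0.5, -1, -0.5], 0],
    [[0.5, -1, -0.5], 0]
  ]
}}

```text
time: 11.5
eef_pos: [579.3, 141.3, 262.5]
eef_rot: [0.709, 0.648, 0.192, 0.202]
force: [0.3, -0.0, -0.8]
grip_width: 26.8
grip_force: 30.0
```

```bash
python3 p.py
```

```text
11.5 [-1.429 -0.306  0.795  2.057  0.71   0.946 -1.021] [579.3 141.3 262.5] 26.8 tilt 0.565 [[0.086, 0.841, 0.534], [0.996, -0.079, -0.036], [0.011, 0.535, -0.845]]
```

Emit:
{"api": "servo_tool", "payload": {
  "targets": [
    [[0.4, -1, -0.8], 0],
    [[0.9, -2, -0.8], 0],
    [[1.3, -2.8, -0.7], 0],
    [[1.4, -3.15, -0.7], 0],
    [[1.4, -3.15, -0.7], 0]
  ]
}}

```text
time: 12.12
eef_pos: [509.0, 181.1, 235.7]
eef_rot: [0.71, 0.647, 0.191, 0.203]
force: [0.7, 0.3, 0.0]
grip_width: 26.4
grip_force: 30.0
```

```bash
python3 p.py; python3 - <<'E'
from h import *
s=sensors.state(); im=imaging.capture("wrist"); c=cam("wrist",s); sc=imaging.capture("scene"); tp=imaging.capture("top")
P=proj(c,(549.5,181,168));q=proj(cam("scene"),(549.5,181,168)).astype(int);print(P,q)
p=proj(cam("top"),(549.5,181,168)).astype(int);print(p)
u=lambda I,x,y,w,h,f:cv2.resize(I[y:y+h,x:x+w],(int(w*f),int(h*f)),interpolation=cv2.INTER_CUBIC)
a=u(im,160,100,320,300,1.25); b=u(sc,q[0]-50,q[1]-50,100,75,4)
cv2.imwrite("pics/w4.png",np.hstack([a,np.vstack([b,np.zeros((75,400,3),np.uint8)])]))
E
```

```text
12.12 [-1.393 -0.339  0.588  2.17   0.749  0.993 -1.23 ] [509.  181.1 235.7] 26.4 tilt 0.565 [[0.09, 0.841, 0.534], [0.996, -0.081, -0.041], [0.009, 0.535, -0.845]]
[316.61748375 206.00883118] [351 144]
[242 198]
```

View pics/w4.png

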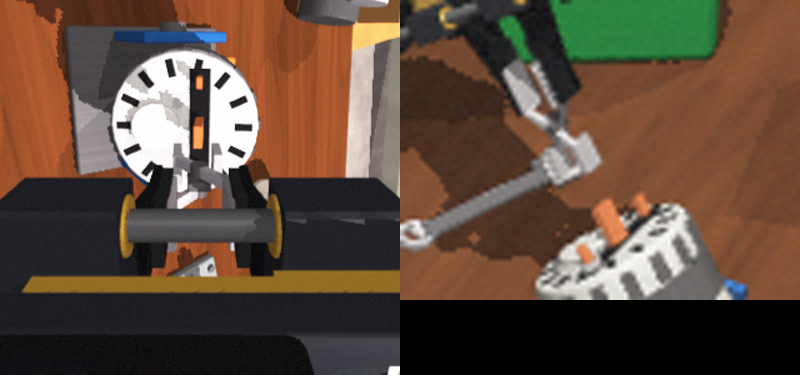

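The wrist half shows the blade end-on at crop (199,139), midway between the jaws at columns 178 and 215. The scene half shows the jaws above the blade. Next I measure the blade's end in tool coordinates.

```bash
python3 - <<'E'
from h import *
s=sensors.state(); im=imaging.capture("wrist"); c=cam("wrist",s); M=R.from_quat(s["eef_rot"]).as_matrix(); tcp=np.array(s["eef_pos"])
b,g,r=[im[...,i].astype(int) for i in range(3)]
roi=(slice(150,235),slice(300,340))
m=((r>150)&(r-b>70)&(r-g>35)).astype(np.uint8)
for y in range(190,232): print(y,''.join('#' if v else '.' for v in m[y,300:340]))
K,Rc,o=c
def tool(u,v,z):  # point on plane tool z = z
    O,d=ray(c,(u,v)); Ot=M.T@(O-tcp); dt=M.T@d; return Ot+dt*(z-Ot[2])/dt[2]
for uv in [(319.2,211),(319.2,196),(319.2,220)]: print(uv,tool(*uv,81).round(1))
print("tip est in tool",(M.T@(np.array([549.5,181,168])-tcp)).round(1))
cs=cam("scene");z=M[:,2];print("clamp axis scene px",[proj(cs,tcp+k*z).round(1).tolist() for k in(-35,0,48.6)],"blade", [proj(cs,np.array([549.5,181,168])+k*np.array([.563,-.05,-.825])).round(1).tolist() for k in(0,30)])
E
```

```text
190 ........................................
191 ........................................
192 ........................................
193 ........................................
194 ................#####...................
195 ................######..................
196 ................######..................
197 ...............#######..................
198 ...............#######..................
199 ...............#######..................
200 ..............########..................
201 ..............########..................
202 .............#########..................
203 .............#########..................
204 .............#########..................
205 .............#########..................
206 .............#########..................
207 .............#########..................
208 .............#########..................
209 .............#########..................
210 .............#########..................
211 .............#########..................
212 .............#########..................
213 .............########...................
214 .............###
[... 323 characters left out ...]
................
222 ........................................
223 ........................................
224 ........................................
225 ........................................
226 ........................................
227 ........................................
228 ........................................
229 ........................................
230 ........................................
231 ........................................
(319.2, 211) [-2.3  0.  81. ]
(319.2, 196) [11.4  0.1 81. ]
(319.2, 220) [-10.6   0.   81. ]
tip est in tool [ 3.  -3.  79.1]
clamp axis scene px [[332.2, 107.9], [338.3, 119.4], [346.5, 135.0]] blade [[351.3, 144.3], [356.5, 153.6]]
```

Emit:
{"api": "servo_tool", "payload": {
  "targets": [
    [[0, -0.07, 0.3], 0],
    [[0, -0.07, 0.7], 0],
    [[0, -0.07, 1.1], 0],
    [[0, -0.06, 1.4], 0],
    [[0, -0.05, 1.7], 0],
    [[0, -0.05, 2.0], 0],
    [[0, -0.05, 2.0], 0],
    [[0, -0.05, 2.0], 0]
  ]
}}

```text
time: 13.32
eef_pos: [534.4, 179.6, 193.0]
eef_rot: [0.71, 0.647, 0.191, 0.203]
force: [0.6, 0.6, -0.3]
grip_width: 26.5
grip_force: 30.0
```

```bash
python3 p.py; python3 - <<'E'
from h import *
s=sensors.state(); im=imaging.capture("wrist"); sc=imaging.capture("scene"); print(np.round(s["force"],1))
u=lambda I,x,y,w,h,f:cv2.resize(I[y:y+h,x:x+w],(int(w*f),int(h*f)),interpolation=cv2.INTER_CUBIC)
cv2.imwrite("pics/w5.png",np.hstack([u(im,270,140,100,125,4),u(sc,310,100,80,100,5)]))
E
```

```text
13.32 [-1.394 -0.237  0.68   2.193  0.746  0.842 -1.219] [534.4 179.6 193. ] 26.5 tilt 0.565 [[0.09, 0.841, 0.534], [0.996, -0.081, -0.041], [0.009, 0.536, -0.844]]
[ 0.6  0.6 -0.3]
```

View pics/w5.png

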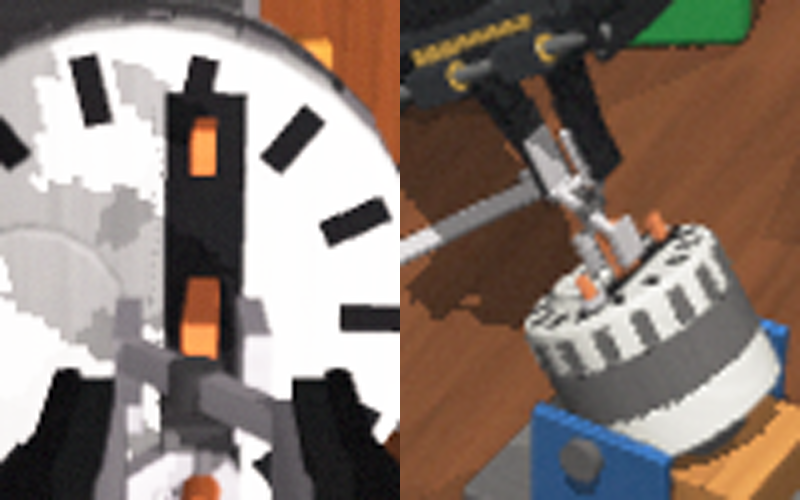

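The blade stands between the open jaws, centred, with the neighbouring terminals clear and no contact force. I open the gripper to release the clamp.

Emit:
{"api": "servo_tool", "payload": {
  "targets": [
    [[0, 0, 0], 0],
    [[0, 0, 0], 0],
    [[0, 0, 0], 0],
    [[0, 0, 0], 0],
    [[0, 0, 0], 0],
    [[0, 0, 0], 0],
    [[0, 0, 0], 0],
    [[0, 0, 0], 0]
  ],
  "gripper": -1
}}

```text
time: 14.42
eef_pos: [534.3, 179.5, 192.8]
eef_rot: [0.71, 0.647, 0.191, 0.203]
force: [0.3, 0.6, 0.3]
grip_width: 86.1
grip_force: 0.0
```

Emit:
{"api": "servo_tool", "payload": {
  "targets": [
    [[0, 0, -0.6], 0],
    [[0, 0, -1.4], 0],
    [[0, 0, -2.4], 0],
    [[0, 0, -3.6], 0],
    [[0, 0, -5], 0],
    [[0, 0, -5], 0]
  ]
}}

```text
time: 15.18
eef_pos: [468.0, 184.4, 300.7]
eef_rot: [0.71, 0.646, 0.193, 0.203]
force: [1.2, -0.4, 0.6]
grip_width: 87.1
grip_force: 0.0
```

```bash
python3 p.py; python3 - <<'E'
from h import *
s=sensors.state(); im=imaging.capture("wrist"); sc=imaging.capture("scene"); print(np.round(s["force"],1))
u=lambda I,x,y,w,h,f:cv2.resize(I[y:y+h,x:x+w],(int(w*f),int(h*f)),interpolation=cv2.INTER_CUBIC)
cv2.imwrite("pics/w6.png",np.hstack([u(im,240,140,160,200,2.5),u(sc,310,100,80,100,5)]))
E
```

```text
15.18 [-1.077 -0.379  0.23   2.109  0.598  1.106 -1.137] [468.  184.4 300.7] 87.1 tilt 0.568 [[0.092, 0.839, 0.537], [0.996, -0.083, -0.04], [0.011, 0.538, -0.843]]
[ 1.2 -0.4  0.6]
```

View pics/w6.png

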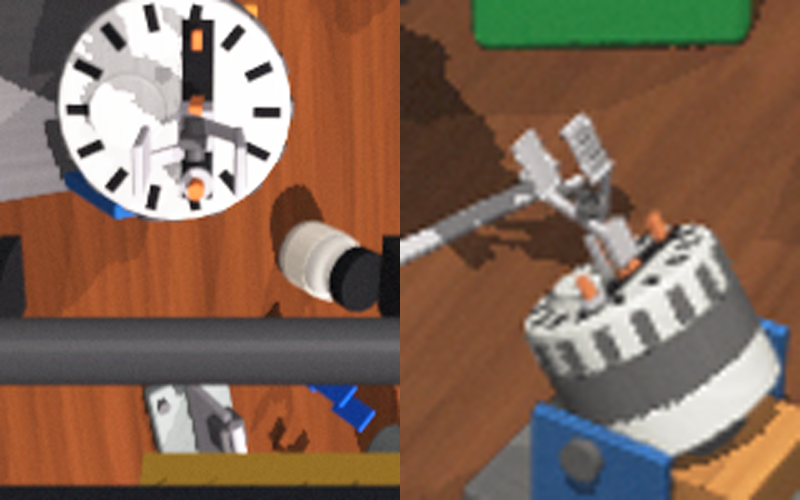

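Emit:
{"api": "servo_tool", "payload": {
  "targets": [
    [[0, 0.8, 0], 0],
    [[0, 1.6, 0], 0],
    [[0, 2, 0], 0],
    [[0, 2, 0], 0],
    [[0, 2, 0], 0]
  ]
}}

```text
time: 15.9
eef_pos: [509.0, 180.8, 324.3]
eef_rot: [0.71, 0.647, 0.191, 0.203]
force: [-0.2, -0.3, 0.1]
grip_width: 87.0
grip_force: 0.0
```

```bash
python3 p.py; python3 -c "
from rig import ticket; print(ticket.close_job())"
```

```text
15.9 [-1.082 -0.322  0.312  2.016  0.577  1.099 -1.04 ] [509.  180.8 324.3] 87.0 tilt 0.564 [[0.09, 0.841, 0.533], [0.996, -0.08, -0.041], [0.008, 0.535, -0.845]]
the job is handed in; nothing more can be done
None
```

The clamp is gripping the wide blade by itself (about 18 mm down by my estimate), the gripper is clear, and the job was handed in at about 16 s with no verdict returned; I got the roughly 0.57 rad tool tilt by pushing repeatedly against the arm's reach limit, since the moves have no tilt command.

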